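# Sort the baking drawer's measures into their fitted inserts

### The arm

A 6-joint arm with a two-finger parallel gripper is mounted at the origin on a cart in front of the work surface, level with it; the furniture and walls round the work are solid. World frame = base frame: x ahead of the robot, y to its left, z up, the work surface at z = 0. Lengths are in mm, angles in rad, forces in N, time in s.
With the tool pointing down it reaches from about 325 to 925 mm from the base axis. Payload 3.1 kg.
Tool frame: the origin (TCP) lies between the finger pads; the fingertips stand 19 mm ahead of it and the grasp point (between the pads) is the TCP; z points along the fingers, y is the direction in which the jaws open and shut (so a half turn about z gives the same grasp; the last joint's range is limited). The gripper opens to 85 mm and grips with 20 to 120 N. Pads are 22 mm wide; open, the fingers measure 114 mm over their backs; the gripper's body (76 mm by 85 mm) begins 54 mm behind the grasp point. The pads swing forward as they close: fully open they stand 13 mm farther back than shut.
Start: joints at [-1.245, 0.217, 1.613, -0, 1.311, -0.112], TCP at [264.989, -566.057, 250.3] pointing down, gripper open.
Joint ranges: [-2.75, 2.75], [-0.78, 2.1], [0.31, 2.55], [-1.13, 4.27], [0.13, 2.63], [-2.58, 2.58]. Speed limits (rad/s): [2.79, 2.79, 3.14, 3.14, 3.14, 3.14].

### API

Orientations are given as a rotation vector (axis times angle).
In Python, from rig import r gives the robot as it stands.
- The arm moves only by the tool servo_tool, never from a script. Its argument "deltas" is a list that holds one entry, the list of rows, each a list of 6 numbers: the shift along the world's x, y, z each as a share of 3 cm, from -1 to 1, then the turn, a rotation vector about the world's x, y, z each as a share of 6 degrees, from -1 to 1. In form: [[[x, y, z, wx, wy, wz], ...]]. A call has 1 to 12 rows; each row shifts and turns the commanded pose from where the row before left it; what a row does not reach is not made up. A row lasts 1/8 s, in which the tool goes at most 62.5 mm and 10.7 degrees, less where a joint would pass 70% of its speed; a pose out of reach is approached as far as the arm can. A call with a number of a shift or a turn outside -1 to 1 is refused whole. A call with a gripper value outside its range is refused whole. "fingers" is the closure in counts, from 0 (fully open) to 255 (shut), set as the call begins (left out, the last holds). The fingers move at their own pace and stop on an object; the grip force is fixed at half the most. Time passes only in rows, so rows that do not move let the fingers close. It gives the time, the measured TCP pose, the force and the opening at its end, in the units of the state.
- r.state(): the state, without advancing time (a new reading comes with each control period).
- r.camera(name): name is "side" or "top" or "wrist"; returns a dict with "pixels" (420x560x3 uint8, red, green, blue), "fx", "fy", "cx", "cy" (pixels), "rvec" (rotation vector, rad) and "tvec" (3), from world to camera coordinates, as OpenCV has them. Camera axes: x right, y down, z forward; pixel columns grow to the right and rows downward; lengths in mm; the calibration is good to about 2 mm. A picture is of the moment at which its call begins. There is no depth.
- r.close_job(): hands the job in, once; it reports no verdict.
The state is a dict: "time_s": time; "joint_pos": joint angles; "qvel": joint speeds; "joint_torque": joint torques, N m; "tcp_pos": TCP position; "orientation": TCP orientation; "ft_force": force on the tool from outside, world axes, zero at the start; "moment": the same for the moment, N m; "opening": finger opening in mm.
Only numpy, scipy, OpenCV 4.12 (cv2) and the standard library are available. Lean on these libraries where they do the work, as an engineer would, in place of code of your own. Each camera call takes 0.05 s, during which the arm holds its last target.

### The job

Put the four washed things back into the three wooden drawer inserts cut out for them: the kitchen timer down in the round pocket, the teaspoon in the spoon-shaped recess, and the measuring cup in its round well with its handle in the slot; then nest the small scoop inside the measuring cup, its handle lying over the cup's handle. Everything must lie flat and fully down, and the coffee mug and the salt shaker stay standing where they are.

Things in the scene. Friction and masses are not known exactly. Their poses are not given: they have to be found in the camera images.
- cup_center (a point): loose steel measuring cup: shallow bowl 58 mm across at the rim (51 at the foot, 54 inside), 21 high, floor 2 thick; flat handle 12 wide, 2 thick, 19-21 mm above the foot, ending 95 mm from the bowl's axis. Origin: on the bowl's axis, 10.5 mm above its foot; handle runs to -x; z up. Grasp across the bowl from above, closing along y, tips low.
- scoop_center (a point): loose steel scoop, 136 long: bowl 44 mm across (39 to the touch), 24 high; handle 14 wide, 2 thick, 21-23 mm above the foot. Origin: mid-length, 12 mm above foot; bowl axis 46 mm away at +y, handle to -y (end 66). Grasp the handle 10 mm to -y of the origin, closing along x. Nested, its origin is 46 mm from the cup's axis over the handle, 3.5 mm above the cup's origin.
- spoon_bowl (a point): loose steel teaspoon, 130 mm long, lying bowl up. Origin: middle of its bowl, 5.5 mm above what it lies on; the bowl (27 wide, rim 6-7 high) ends 23 mm to +x, the handle runs to -x and ends (14 wide) at -107, its neck 11 high; z up. To the touch its sides run straight from bowl to handle end. Grasp across the bowl with the fingertips from above, closing along y.
- timer_center (a point): loose wind-up kitchen timer, 120 g: round body 73 mm across, 56 high; on top a knob 32 across, from 44 to 56 mm above the foot, below it shoulders spreading to 68. Origin: on its axis, 28 mm above the foot; z up. Grasp the knob with the fingertips from above, in any direction.
- cup_insert_well (a point): fixed wood block 160 x 92 mm, top 26 above the worktop, for cup and scoop: round well 68 across, floor 4 above the worktop; slot 22 wide, as deep, from it to -x, open at the end. Finger channels as deep cross the block along y: 44 wide at the well, 42 wide centred 59 mm to -x. Origin: centre of well floor; block reaches 46 mm to +x, 114 to -x; z up.
- spoon_insert_well (a point): fixed wood block 160 x 62 mm, top 26 above the worktop, for the teaspoon: spoon-shaped recess, floor 15 above the worktop, from -113 to +28 mm, 19 wide at the handle end (-x), widening to 33 wide at -22; a finger channel as deep crosses the block along y from -22 to +20 mm, where the bowl goes. Origin: on the recess floor, where the middle of the bowl goes; z up.
- timer_insert_well (a point): fixed wood block 104 x 100 mm, top 26 above the worktop, for the timer: round pocket 83 across, floor 6 above the worktop; a finger channel as deep, 42 wide, crosses the block along y through the centre. Origin: centre of the pocket floor; z up.
- mug_center (a point): coffee mug (bystander, loose), white with a small leaf pattern: 88 mm wide, 99 high, handle to one side, standing behind the things to sort. Origin: on its axis, 50 mm up.
- shaker_center (a point): salt shaker (bystander, loose), slim jar with a white cap: 43 mm wide, 100 high, standing behind the things to sort. Origin: on its axis, 50 mm up.
Mind the look-alikes: they are no part of the job. What is shaped like the part that bears cup_center but green is not meant.

How it is judged (in metres and radians):
At the end, for the whole second after the job is handed in: Released and at rest, each under 6 mm from full depth and tilted under 0.12 to 0.15 rad: timer, spoon bowl (0.2 rad) and cup (0.25 rad) within 12 mm of their recess centres; scoop in the cup, its middle within 16 to 18 mm of its place over the cup's handle, 0.4 rad, both handles on the slot's side (horizontal distance between timer_center and timer_insert_well below 0.012 m and z of timer_center in the frame of timer_insert_well below 0.033 m and angle between each of timer_center, cup_center's own z axis and vertical below 0.12 rad and horizontal distance between spoon_bowl and spoon_insert_well below 0.012 m and z of spoon_bowl in the frame of spoon_insert_well below 0.01 m and angle between the x axis of spoon_bowl and the x axis of spoon_insert_well, either way round below 0.2 rad and angle between each of spoon_bowl, scoop_center's own z axis and vertical below 0.15 rad and horizontal distance between cup_center and cup_insert_well below 0.012 m and z of cup_center in the frame of cup_insert_well below 0.0155 m and angle between the x axis of cup_center and the x axis of cup_insert_well, either way round below 0.25 rad and x of scoop_center in the frame of cup_center between -0.062 and -0.03 m and y of scoop_center in the frame of cup_center between -0.018 and 0.018 m and z of scoop_center in the frame of cup_center below 0.009 m and angle between the y axis of scoop_center and the x axis of cup_center, either way round below 0.4 rad and x of scoop_center in the frame of cup_insert_well below -0.025 m and linear speed of each of timer, spoon, measuring_cup, scoop below 0.02 m/s); the robot touches nothing.
It fails at once if the coffee mug is knocked over or pushed more than 30 mm (distance of mug_center from where it was at the start of the episode above 0.03 m or angle between mug_center's own z axis and vertical above 0.4 rad).
It fails at once if the salt shaker is knocked over or pushed more than 30 mm (distance of shaker_center from where it was at the start of the episode above 0.03 m or angle between shaker_center's own z axis and vertical above 0.4 rad).
It also fails if it takes over 99 s, if anything falls off the work surface, if the arm or the gripper's body presses on something with over 40 N, if the wrist force passes 120 N, or if a joint passes its speed limit or range.

## Working session

There is one attempt and no reset: what is moved stays moved. The work goes in short steps, Python scripts to look and compute and a tool call to move; the robot and the scene stay as the last step left them, time stands still between calls to the robot, and variables do not carry over. Pictures are saved under pics/ and viewed, and the job is handed in when it is done.

Besides the shell and the picture viewer there is one more tool, called as name(argument=value, ...) on one line, values as JSON. servo_tool: Moves the arm, as the interface text tells. Its arguments: {"type":"object","properties":{"deltas":{"type":"array"},"fingers":{"type":"number"}},"required":["deltas"]}

```bash
mkdir -p pics; ls; cat > h.py <<'E'
import numpy as np, cv2
from rig import r
def snap(n,f):
    c=r.camera(n); cv2.imwrite('pics/'+f,cv2.cvtColor(c['pixels'],cv2.COLOR_RGB2BGR)); np.savez('pics/'+f[:-4]+'.npz',**c); return c
def ld(f): return dict(np.load('pics/'+f+'.npz'))
def ray(c,u,v):
    R=cv2.Rodrigues(np.array(c['rvec'],float))[0]; t=np.array(c['tvec'],float).ravel()
    d=R.T@np.array([(u-c['cx'])/c['fx'],(v-c['cy'])/c['fy'],1.]); return -R.T@t,d
def pl(c,u,v,z):
    o,d=ray(c,u,v); return o+d*(z-o[2])/d[2]
def pj(c,P): 
    return cv2.projectPoints(np.array(P,float).reshape(-1,3),np.array(c['rvec'],float),np.array(c['tvec'],float),np.array([[c['fx'],0,c['cx']],[0,c['fy'],c['cy']],[0,0,1.]]),None)[0].reshape(-1,2)
E
python3 - <<'E'
from h import *
print(r.state())
for n in('top','side','wrist'):
    c=snap(n,n+'0.png'); print(n,c['fx'],c['rvec'],c['tvec'],ray(c,280,210))
E
```

```text
pics
{'time_s': 0.0, 'joint_pos': array([-1.24519186e+00,  2.17777510e-01,  1.61498411e+00, -8.06574514e-06,
        1.31131320e+00, -1.12235351e-01]), 'qvel': array([ 0.00192784,  0.00010868,  0.00079495, -0.0013338 ,  0.00052267,
       -0.0009959 ]), 'joint_torque': array([-6.00795775e-04, -3.96848130e+01, -3.03854585e+01, -3.52620800e-04,
        9.54247633e-03,  4.22800355e-06]), 'tcp_pos': array([ 264.7303666 , -565.28113606,  248.92765106]), 'orientation': array([-3.06420189e+00, -6.81744122e-01,  4.27008460e-04]), 'ft_force': array([-0.02165052, -0.51375793,  0.39282978]), 'moment': array([-0.00272388, -0.00669895, -0.00018524]), 'opening': 85.51593878299236}
top 449.99836565446583 [ 2.13707581 -2.12817451  0.18439596] [ -27.98175518  442.73881953 1383.68829091] (array([ 200.73329332,  -24.69949382, 1438.91973622]), array([ 0.1630588 , -0.00232353, -0.98664188]))
side 533.7234586098116 [ 2.27027945 -0.23992524  0.08227558] [-426.54183478  104.82962989 1432.90478438] (array([  234.45618206, -1086.19080897,  1005.66551816]), array([ 0.13507502,  0.74451779, -0.65380641]))
wrist 301.3224279756214 [-2.4141348   1.53522944  0.2524646 ] [-623.26152327  -40.32203396  382.66916946] (array([ 339.42162618, -530.45681643,  374.06551787]), array([-0.28219443, -0.12808205, -0.95079188]))
```

View pics/top0.png

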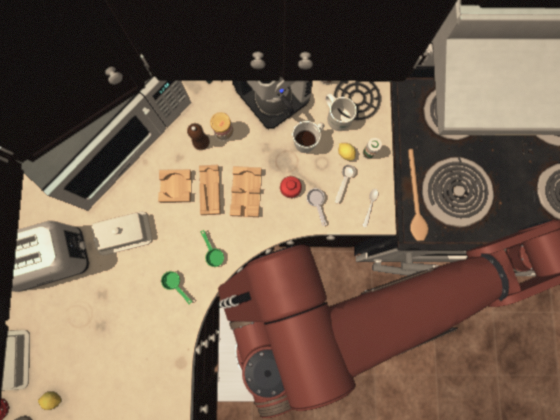

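View pics/side0.png

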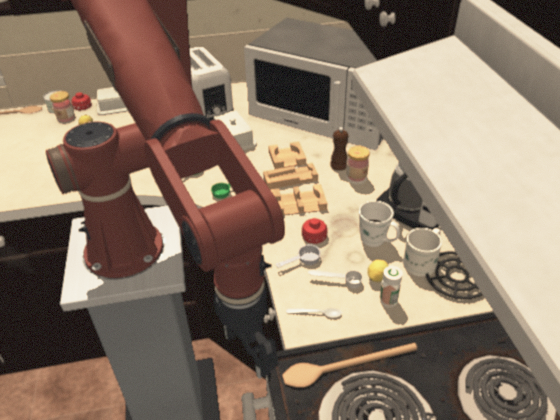

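View pics/wrist0.png

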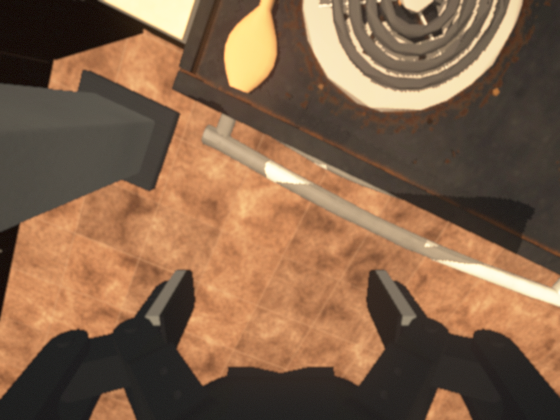

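```bash
python3 - <<'E'
from h import *
a=cv2.imread('pics/top0.png')
cv2.imwrite('pics/t0a.png',cv2.resize(a[150:235,150:270],None,fx=6.5,fy=6.5,interpolation=cv2.INTER_CUBIC))
cv2.imwrite('pics/t0b.png',cv2.resize(a[120:235,270:400],None,fx=5,fy=5,interpolation=cv2.INTER_CUBIC))
c=ld('top0')
for n,u,v,z in [('timer',290,187,30),('cup',317,197,20),('scoopbowl',349,171,20),('spoon',375,195,5),('mugA',307,137,90),('mugB',341,112,90),('shaker',374,148,90),('tins',175,186,26),('sins',209,190,26),('cins',246,191,26),('g1',172,281,20),('edge',350,234,0),('edgeR',395,180,0)]: print(n,pl(c,u,v,z).round())
E
```

```text
timer [508. -60.  30.]
cup [ 478. -147.   20.]
scoopbowl [ 564. -251.   20.]
spoon [ 488. -337.    5.]
mugA [ 655. -111.   90.]
mugB [ 738. -219.   90.]
shaker [ 621. -320.   90.]
tins [511. 309.  26.]
sins [498. 200.  26.]
cins [495.  81.  26.]
g1 [210. 307.  20.]
edge [ 361. -253.    0.]
edgeR [ 540. -405.    0.]
```

View pics/t0a.png

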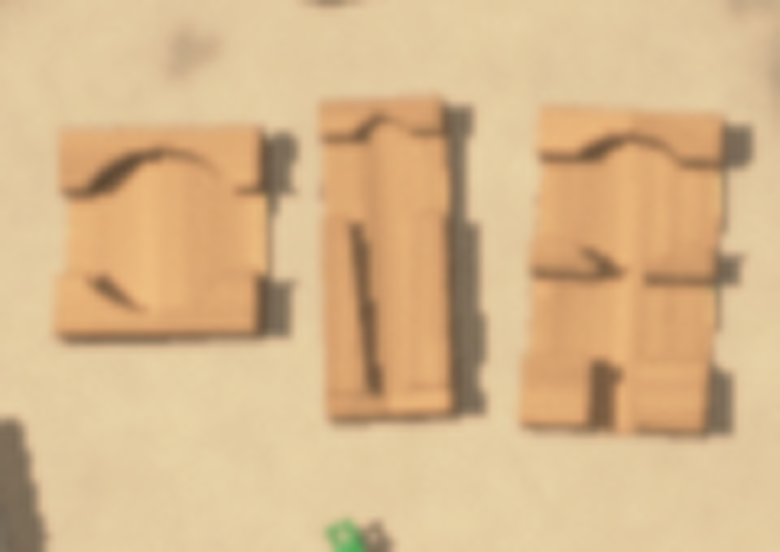

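View pics/t0b.png

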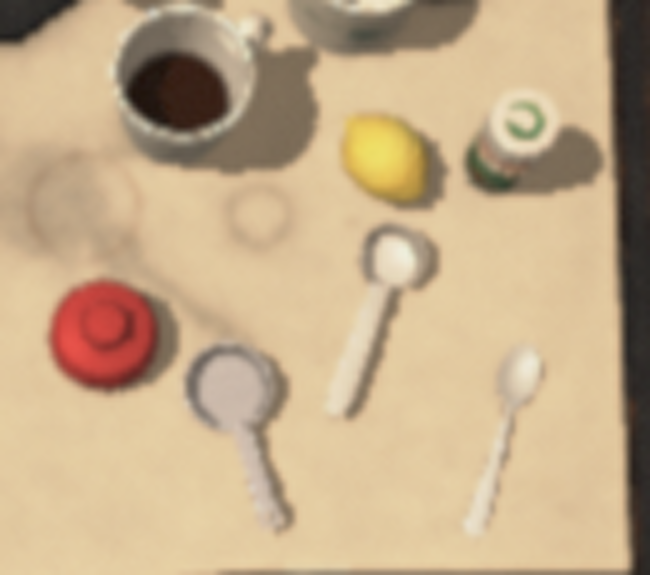

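servo_tool(deltas=[[[0.3,1,0,0,0,0],[0.5,1,0,0,0,0],[0.6,1,0,0,0,0],[0.6,1,0,0,0,0],[0.6,1,0,0,0,0],[0.6,1,0,0,0,0],[0.6,1,0,0,0,0],[0.6,1,0,0,0,0],[0.6,1,0,0,0,0],[0.6,1,0,0,0,0],[0.6,1,0,0,0,0],[0.4,1,0,0,0,0]]])

```text
time_s: 1.65
tcp_pos: [463.4, -204.9, 250.0]
orientation: [-3.066, -0.682, 0.0]
ft_force: [0.5, -0.6, 0.6]
opening: 85.6
```

```bash
python3 - <<'E'
from h import *
c=snap('wrist','w1.png'); s=r.state(); print(s['time_s'],s['tcp_pos'],s['orientation'],s['joint_pos'])
E
```

```text
1.7 [ 464.18716316 -201.56334611  249.87671091] [-3.06214416e+00 -6.84685230e-01 -2.27608514e-03] [-0.55057281 -0.03846643  1.88937283  0.00391264  1.29231821  0.57918823]
```

View pics/w1.png

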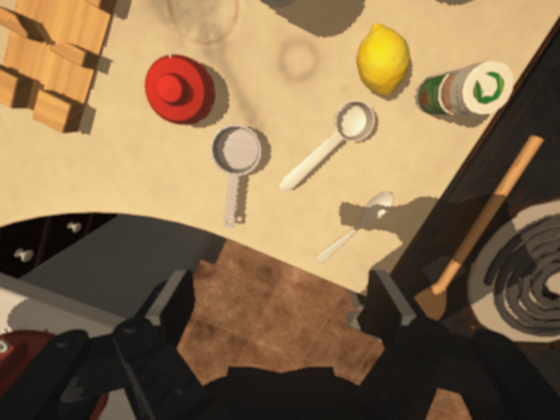

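```bash
python3 - <<'E'
from h import *
a=cv2.imread('pics/w1.png')
cv2.imwrite('pics/w1a.png',cv2.resize(a[40:240,130:280],None,fx=3,fy=3,interpolation=cv2.INTER_CUBIC))
cv2.imwrite('pics/w1b.png',cv2.resize(a[85:275,270:420],None,fx=3,fy=3,interpolation=cv2.INTER_CUBIC))
hsv=cv2.cvtColor(a,cv2.COLOR_BGR2HSV)
c=ld('w1')
red=((hsv[...,1]>170)&((hsv[...,0]<6)|(hsv[...,0]>174))).astype(np.uint8)
red[250:]=0
n,l,st,ce=cv2.connectedComponentsWithStats(red); i=1+st[1:,4].argmax(); print(st[i],ce[i]); 
e=cv2.fitEllipse(max(cv2.findContours((l==i).astype(np.uint8),0,1)[0],key=len)); print(e,pl(c,*ce[i],30),pl(c,*e[0],25))
E
```

```text
[ 146   56   67   67 3532] [178.45781427  88.90033975]
((178.67892456054688, 89.06468963623047), (62.634098052978516, 70.48430633544922), 135.8534698486328) [512.59856139 -61.80441187  30.        ] [512.17524691 -60.51023634  25.        ]
```

View pics/w1a.png

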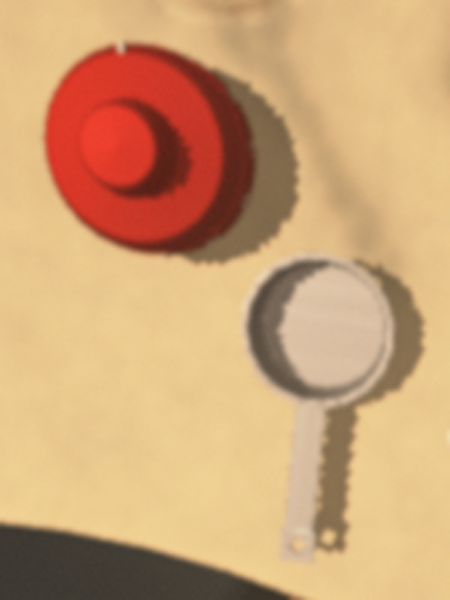

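View pics/w1b.png

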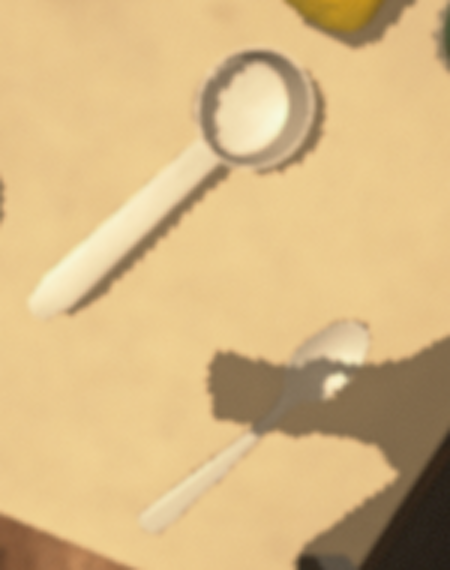

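```bash
cat >> h.py <<'E'
def seg(c,a,b,za,zb):
    A=pl(c,*a,za);B=pl(c,*b,zb);d=B-A;L=np.linalg.norm(d[:2]);print('A',A.round(1),'B',B.round(1),'L',L.round(1),'dir deg B->A',np.degrees(np.arctan2(-d[1],-d[0])).round(1));return A,B
E
python3 - <<'E'
from h import *
c=ld('w1')
print('knob',pl(c,169,87.7,56))
print('cup');seg(c,(237,149.7),(229.3,226.7),21,20)
print('scoop');seg(c,(355.3,121),(285.7,187.7),23,22)
print('spoon');seg(c,(389.3,193.3),(320,259.3),6,4)
E
```

```text
knob [511.61693241 -61.17104291  56.        ]
cup
A [ 478.5 -141.8   21. ] B [ 385.6 -169.6   20. ] L 97.0 dir deg B->A 16.7
scoop
A [ 564.3 -249.7   23. ] B [ 461.9 -212.2   22. ] L 109.1 dir deg B->A -20.1
spoon
A [ 507.4 -335.8    6. ] B [ 387.  -300.1    4. ] L 125.6 dir deg B->A -16.5
```

servo_tool(deltas=[[[0.4,0.9,-0.5,0,0,-0.9],[0.4,0.9,-0.5,0,0,-0.9],[0.4,0.9,-0.5,0,0,-0.9],[0.3,0.9,-0.5,0,0,-0.9],[0.1,0.9,-0.5,0,0,-0.6],[0,0.2,0,0,0,0],[0,0,0,0,0,0]]])

```text
time_s: 2.58
tcp_pos: [511.1, -65.3, 175.6]
orientation: [3.141, -0.001, 0.0]
ft_force: [0.3, -0.2, 0.2]
opening: 85.3
```

```bash
python3 - <<'E'
from h import *
c=snap('wrist','w2.png'); s=r.state(); print(s['time_s'],s['tcp_pos'],s['orientation'])
E
```

```text
2.625 [511.40430429 -65.79321677 176.02555506] [ 3.14067562e+00 -2.25097925e-03  1.81650117e-03]
```

View pics/w2.png

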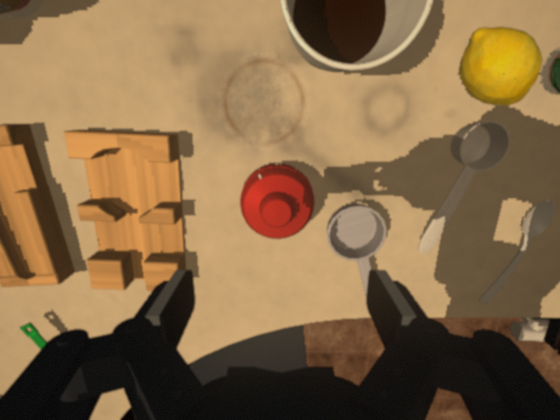

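```bash
python3 - <<'E'
from h import *
c=ld('w2')
print('knob',pl(c,277,209,56))
print('cup',pl(c,357,231,21))
print('scoop',pl(c,479.5,144,23),pl(c,429,243,22))
print('spoon',pl(c,540,206,6),pl(c,486,299,4))
a=cv2.imread('pics/w2.png')
cv2.imwrite('pics/w2a.png',cv2.resize(a[120:300,0:320],None,fx=2.5,fy=2.5,interpolation=cv2.INTER_CUBIC))
E
```

```text
knob [514.41235572 -61.71823365  56.        ]
cup [ 479.96887667 -141.14814664   21.        ]
scoop [ 565.31610236 -244.48885546   23.        ] [ 467.27770347 -214.58455081   22.        ]
spoon [ 501.31355395 -330.42056677    6.        ] [ 388.88878956 -300.632005      4.        ]
```

View pics/w2a.png

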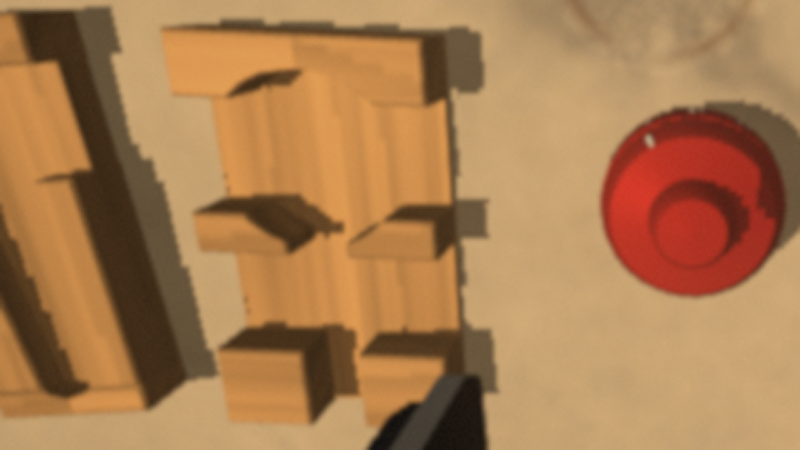

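servo_tool(deltas=[[[0,0.12,-0.9,0,0,0],[0,0,-1,0,0,0],[0,0,-1,0,0,0],[0,0,-0.5,0,0,0],[0,0,-0.3,0,0,0],[0,0,0,0,0,0]]])

```text
time_s: 3.38
tcp_pos: [511.2, -61.8, 64.5]
orientation: [3.141, -0.004, 0.0]
ft_force: [-1.0, 0.6, 0.1]
opening: 85.2
```

servo_tool(deltas=[[[0,0,0,0,0,0],[0,0,0,0,0,0],[0,0,0,0,0,0],[0,0,0,0,0,0],[0,0,0,0,0,0],[0,0,0,0,0,0]]], fingers=255)

```text
time_s: 4.12
tcp_pos: [511.4, -61.7, 65.1]
orientation: [3.141, -0.003, 0.001]
ft_force: [-2.5, 0.5, 4.5]
opening: 24.7
```

```bash
python3 - <<'E'
from h import *
c=snap('wrist','w3.png'); s=r.state(); print(s['time_s'],s['tcp_pos'],s['opening'],s['ft_force'])
E
```

```text
4.175 [511.44442056 -61.66143194  65.13054958] 24.49698210574282 [-1.68168729 -0.51957334  6.5098139 ]
```

View pics/w3.png

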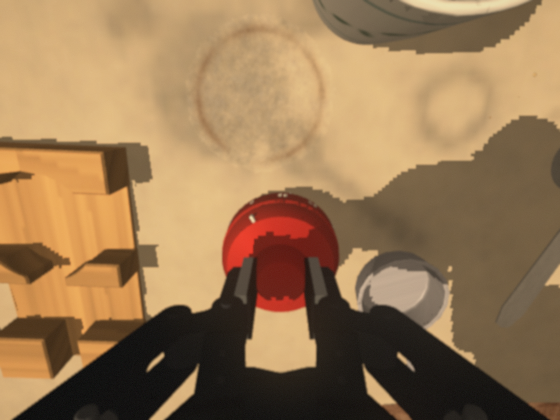

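servo_tool(deltas=[[[0,0,0.3,0,0,0],[0,0,0.7,0,0,0],[0,0,0.7,0,0,0],[0,0,0.7,0,0,0],[0,0,0,0,0,0]]])

```text
time_s: 4.8
tcp_pos: [512.4, -61.7, 138.0]
orientation: [3.141, -0.003, 0.007]
ft_force: [0.3, -0.3, -2.2]
opening: 24.7
```

```bash
python3 - <<'E'
from h import *
c=snap('wrist','w4.png'); s=r.state(); print(s['time_s'],s['tcp_pos'],s['opening'],s['ft_force'])
snap('side','s4.png')
a=cv2.imread('pics/s4.png');cv2.imwrite('pics/s4a.png',cv2.resize(a[120:320,200:420],None,fx=3,fy=3,interpolation=cv2.INTER_CUBIC))
E
```

```text
4.85 [511.31614916 -61.43119838 136.66597492] 24.82306790749647 [-0.3651672   0.3464614  -1.30291719]
```

View pics/w4.png

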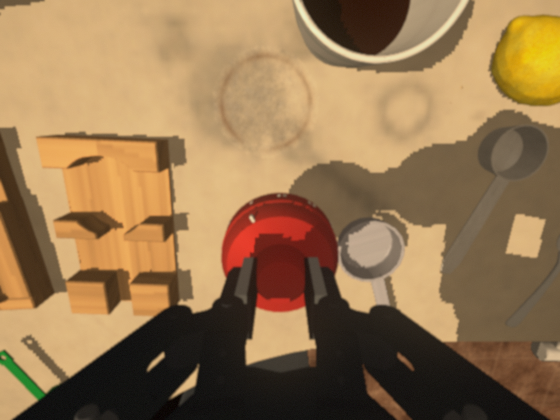

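View pics/s4a.png

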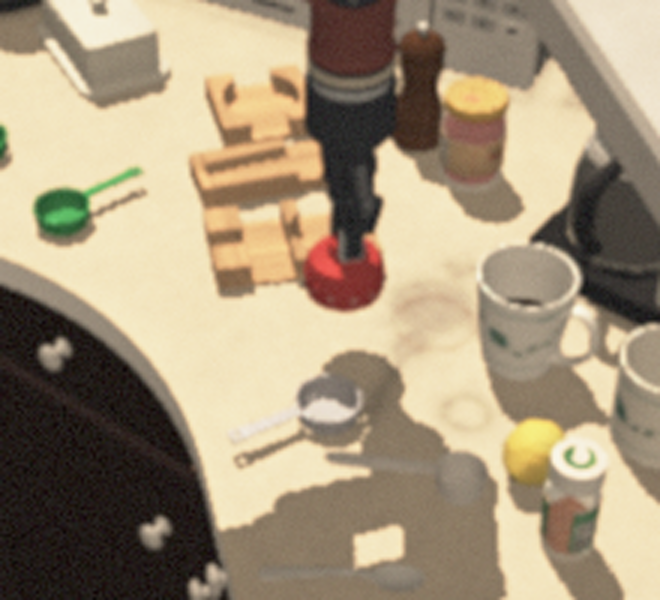

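servo_tool(deltas=[[[0,0.7,0.5,0,0,0],[0,1,0.5,0,0,0],[0,1,0.5,0,0,0],[0,1,0.5,0,0,0],[0,1,0,0,0,0],[0,1,0,0,0,0],[0,1,0,0,0,0],[0,1,0,0,0,0],[0,1,0,0,0,0],[0,0.3,0,0,0,0],[0,0,0,0,0,0]]])

```text
time_s: 6.28
tcp_pos: [510.3, 208.4, 195.1]
orientation: [3.14, -0.001, -0.003]
ft_force: [-0.3, -0.5, -1.3]
opening: 24.4
```

```bash
python3 - <<'E'
from h import *
c=snap('wrist','w5.png'); s=r.state(); print(s['time_s'],s['tcp_pos'],s['opening'],s['ft_force'])
E
```

```text
6.325 [510.46333099 207.90915843 195.29741963] 24.364642515916223 [ 0.74034749  0.54553047 -1.26131814]
```

View pics/w5.png

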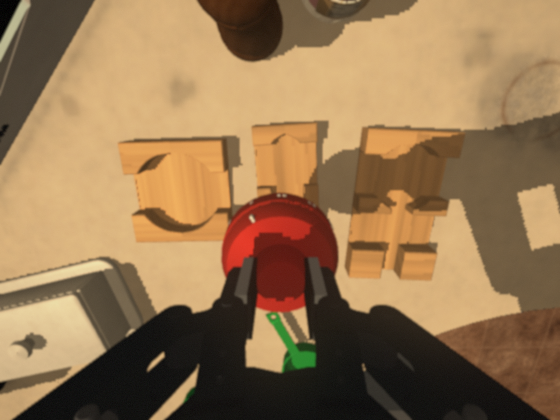

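```bash
python3 - <<'E'
from h import *
a=cv2.imread('pics/w5.png')
cv2.imwrite('pics/w5a.png',cv2.resize(a[110:260,105:345],None,fx=3.3,fy=3.3,interpolation=cv2.INTER_CUBIC))
cv2.imwrite('pics/w5b.png',cv2.resize(a[110:290,330:480],None,fx=3.3,fy=3.3,interpolation=cv2.INTER_CUBIC))
E
```

```text
(no output)
```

View pics/w5a.png

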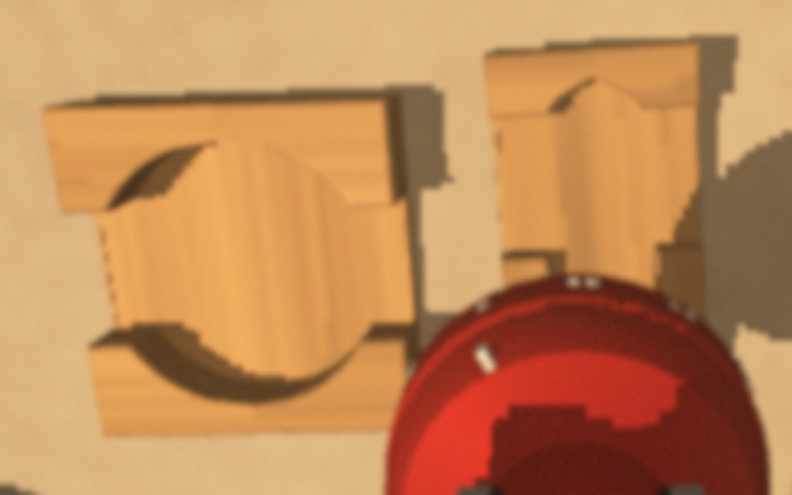

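View pics/w5b.png

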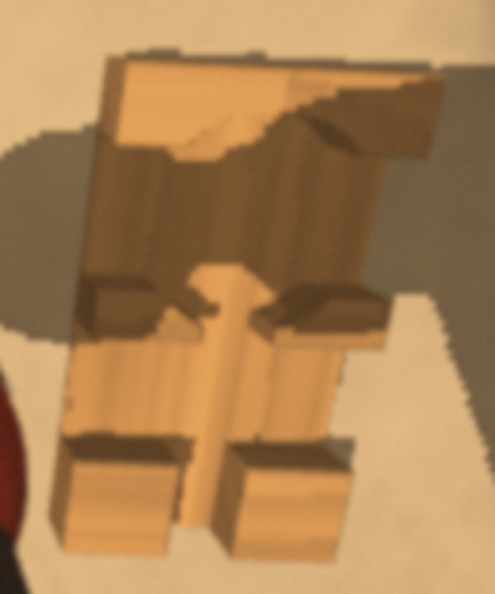

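```bash
python3 - <<'E'
from h import *
c=ld('w5')
f=lambda p,o:pl(c,p[0]/3.3+o[0],p[1]/3.3+o[1],26)
oa=(105,110);ob=(330,110)
FL,FR,NL=[f(p,oa) for p in((46,107),(388,98),(104,436))]
print('timer ins',FL.round(1),FR.round(1),NL.round(1),'w',np.linalg.norm(FL-FR),np.linalg.norm(FL-NL),'c',(FR+NL)/2,'ang',np.degrees(np.arctan2(*( (FL-FR)[[0,1]]*[-1,1])))) 
for b,n,o in(((125,60),'FL',ob),((445,75),'FR',ob),((62,553),'NL',ob),((336,563),'NR',ob)): print(n,f(b,o).round(1))
print('spoon',f((487,55),oa).round(1),f((698,45),oa).round(1))
E
```

```text
timer ins [564.2 363.1  26. ] [566.7 264.   26. ] [460.4 362.2  26. ] w 99.09286548330697 103.8845187029137 c [513.51507418 313.09035154  26.        ] ang 1.3977206524148713
FL [577.1 126.6  26. ]
FR [572.8  34.5  26. ]
NL [417.1 133.2  26. ]
NR [413.1  40.4  26. ]
spoon [578.6 235.1  26. ] [581.2 175.1  26. ]
```

servo_tool(deltas=[[[0.1,0.9,-0.3,0,0,0],[0,0.9,-0.5,0,0,0],[0,0.9,-0.5,0,0,0],[0,0.8,-0.5,0,0,0],[0,0,-0.3,0,0,0],[0,0,0,0,0,0]]])

```text
time_s: 7.08
tcp_pos: [513.3, 311.9, 132.0]
orientation: [3.14, -0.004, -0.004]
ft_force: [0.3, 0.0, -1.4]
opening: 24.5
```

```bash
python3 - <<'E'
from h import *
c=snap('wrist','w6.png'); s=r.state(); print(s['time_s'],s['tcp_pos'],s['opening'],s['ft_force'])
E
```

```text
7.125 [513.93619675 312.07195896 132.88514727] 24.348066875274874 [ 0.47901128 -0.25618701 -1.24184447]
```

View pics/w6.png

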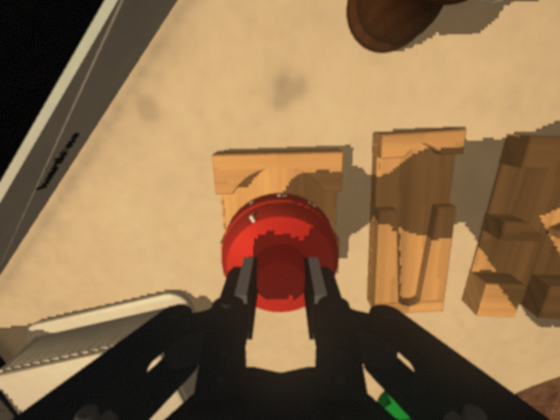

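```bash
python3 - <<'E'
from h import *
c=ld('w6')
for p in((214,153),(342,149.5)):print(pl(c,*p,26).round(1))
a=cv2.imread('pics/w6.png')
cv2.imwrite('pics/w6a.png',cv2.resize(a[115:325,355:480],None,fx=2.8,fy=2.8,interpolation=cv2.INTER_CUBIC))
E
```

```text
[565.6 362.6  26. ]
[567.9 265.7  26. ]
```

View pics/w6a.png

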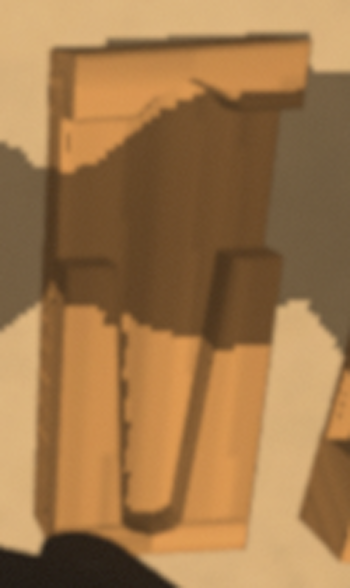

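servo_tool(deltas=[[[0.02,0.06,-0.6,0,0,0],[0,0,-0.6,0,0,0],[0,0,-0.4,0,0,0],[0,0,-0.3,0,0,0],[0,0,-0.1,0,0,0],[0,0,0,0,0,0]]])

```text
time_s: 7.88
tcp_pos: [514.7, 315.4, 73.3]
orientation: [-3.142, 0.003, -0.0]
ft_force: [-0.1, 0.2, -1.2]
opening: 24.3
```

```bash
python3 - <<'E'
from h import *
c=ld('w6')
f=lambda p:pl(c,p[0]/2.8+355,p[1]/2.8+115,26).round(1)
for n,p in dict(FL=(76,52),FR=(308,36),NR=(245,547),chF=(305,105),chN=(282,252),chFl=(62,122),NL=(45,532)).items(): print(n,f(p))
snap('side','s7.png')
a=cv2.imread('pics/s7.png');cv2.imwrite('pics/s7a.png',cv2.resize(a[100:250,200:400],None,fx=4,fy=4,interpolation=cv2.INTER_CUBIC))
E
```

```text
FL [579.5 236.6  26. ]
FR [583.4 175.7  26. ]
NR [423.4 165.4  26. ]
chF [565.3 173.   26. ]
chN [523.7 171.7  26. ]
chFl [561.  238.4  26. ]
NL [429.4 230.8  26. ]
```

View pics/s7a.png

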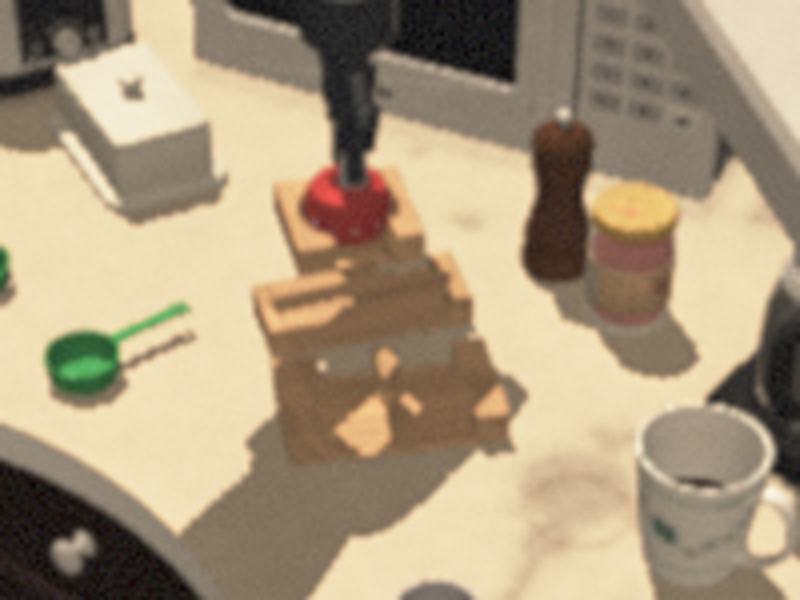

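servo_tool(deltas=[[[0,-0.03,-0.08,0,0,0],[0,0,0,0,0,0]]])

```text
time_s: 8.18
tcp_pos: [515.3, 315.0, 71.9]
orientation: [-3.14, 0.003, -0.003]
ft_force: [-0.2, 1.2, 0.8]
opening: 24.4
```

servo_tool(deltas=[[[0,0,0,0,0,0],[0,0,0,0,0,0],[0,0,0,0,0,0],[0,0,0,0,0,0],[0,0,1,0,0,0],[0,-0.3,1,0,0,0],[0,-1,1,0,0,0],[0,-1,1,0,0,0],[0,-1,0,0,0,0],[0,-0.5,0,0,0,0],[0,0,0,0,0,0]]], fingers=0)

```text
time_s: 9.55
tcp_pos: [514.2, 199.8, 190.3]
orientation: [-3.141, 0.006, 0.002]
ft_force: [0.7, -0.3, -0.5]
opening: 85.3
```

```bash
python3 - <<'E'
from h import *
c=snap('wrist','w8.png'); s=r.state(); print(s['time_s'],s['tcp_pos'],s['opening'],s['ft_force'])
E
```

```text
9.6 [514.19199971 200.49171501 190.2194471 ] 85.10568419008015 [ 0.70596399  0.90805308 -0.53629249]
```

View pics/w8.png

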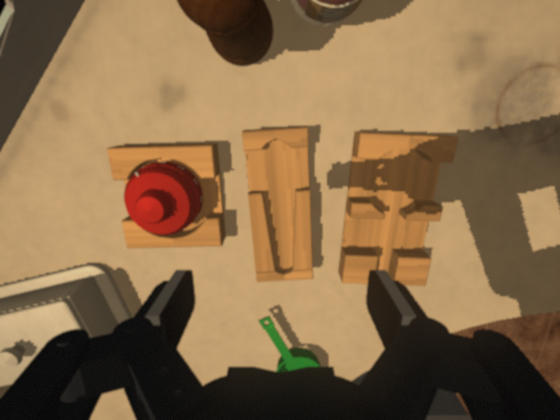

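```bash
python3 - <<'E'
from h import *
a=cv2.imread('pics/w8.png')
cv2.imwrite('pics/w8a.png',cv2.resize(a[115:295,100:330],None,fx=3.3,fy=3.3,interpolation=cv2.INTER_CUBIC))
cv2.imwrite('pics/w8b.png',cv2.resize(a[115:295,330:470],None,fx=3.3,fy=3.3,interpolation=cv2.INTER_CUBIC))
E
```

```text
(no output)
```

View pics/w8a.png

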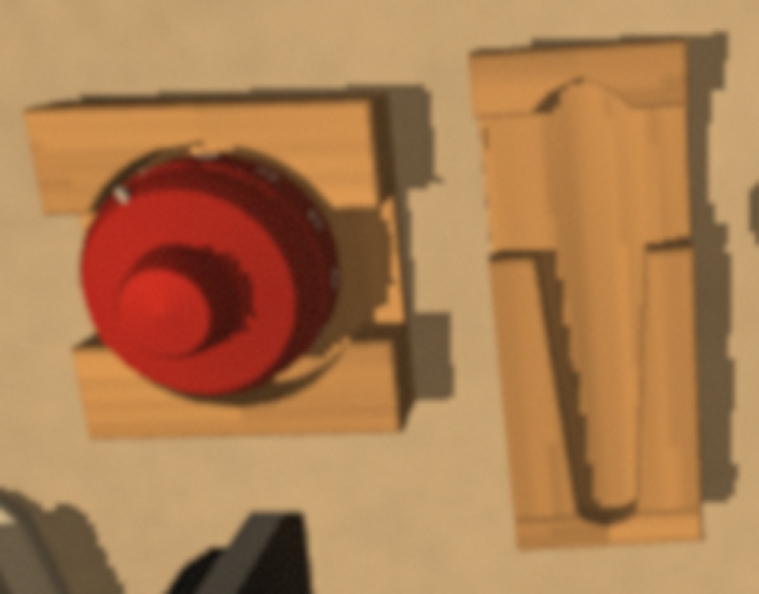

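View pics/w8b.png

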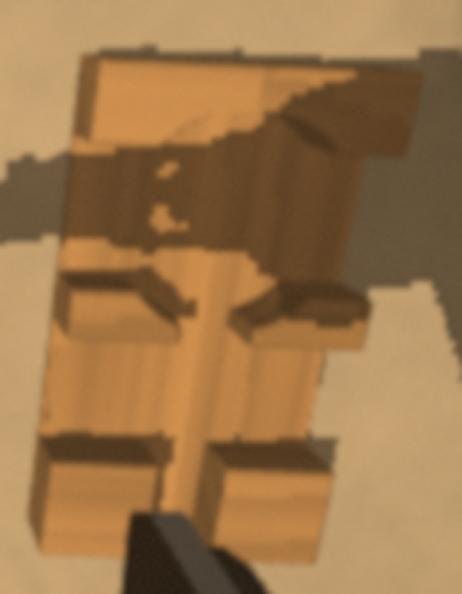

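```bash
python3 - <<'E'
from h import *
c=ld('w8')
f=lambda p,o,z=26:pl(c,p[0]/3.3+o,p[1]/3.3+115,z)
T=[f(p,100) for p in((26,110),(370,99),(402,432),(92,438))]
print('timer ins',np.mean(T,0).round(1),'knob seated',f((164,311),100,62).round(1))
S=[f(p,100) for p in((471,53),(686,41),(703,538),(519,549))]
print('spoon ins',np.array(S).round(1).tolist(),np.mean(S,0).round(1)); u=(S[0]+S[1]-S[2]-S[3])/2; print(u,np.linalg.norm(u),np.degrees(np.arctan2(u[1],u[0])))
e=u/np.linalg.norm(u); print('origin',np.mean(S,0)+e*42)
for p in ((492,256),(692,246),(645,250)): print('chN',f(p,100).round(1),((f(p,100)-np.mean(S,0))@e).round(1))
for p in ((475,116),(686,106)): print('chF',f(p,100).round(1),((f(p,100)-np.mean(S,0))@e).round(1))
C=[f(p,330) for p in((100,58),(421,72),(318,563),(42,555))]
print('cup ins',np.array(C).round(1).tolist()); u=(C[0]+C[1]-C[2]-C[3])/2; e=u/np.linalg.norm(u); print(np.linalg.norm(u),np.degrees(np.arctan2(u[1],u[0])),'well',np.mean(C,0)+e*34)
E
```

```text
timer ins [513.3 313.1  26. ] knob seated [514.7 316.1  62. ]
spoon ins [[579.1, 235.3, 26.0], [582.1, 174.9, 26.0], [423.5, 165.3, 26.0], [419.5, 226.3, 26.0]] [501.  200.5  26. ]
[159.06422516   9.30582599   0.        ] 159.33620468086292 3.348191555541429
origin [542.95930628 202.91147779  26.        ]
chN [520.1 231.6  26. ] 20.8
chN [522.9 171.6  26. ] 20.2
chN [521.8 185.7  26. ] 19.8
chF [561.6 234.9  26. ] 62.4
chF [564.1 174.5  26. ] 61.5
cup ins [[577.3, 126.1, 26.0], [573.1, 35.0, 26.0], [413.5, 40.1, 26.0], [416.9, 132.5, 26.0]]
160.05051067530016 -2.077449102856004 well [529.16814268  82.17644707  26.        ]
```

servo_tool(deltas=[[[0,-0.7,0,0,0,0],[-0.1,-1,0,0,0,0.2],[-0.1,-1,0,0,0,0.3],[-0.1,-1,0,0,0,0.3],[-0.1,-1,0,0,0,0.3],[-0.1,-1,0,0,0,0.3],[-0.15,-1,0,0,0,0.3],[-0.1,-1,0,0,0,0.3],[-0.1,-1,0,0,0,0.3],[-0.1,-1,-0.3,0,0,0.3],[-0.1,-1,-0.6,0,0,0.2],[-0.1,-0.7,-0.6,0,0,0]]])

```text
time_s: 11.1
tcp_pos: [480.6, -141.8, 145.2]
orientation: [-3.108, -0.457, -0.0]
ft_force: [0.9, 0.5, -0.1]
opening: 85.2
```

```bash
python3 - <<'E'
from h import *
c=snap('wrist','w9.png'); s=r.state(); print(s['time_s'],s['tcp_pos'],s['orientation'],s['opening'],s['ft_force'])
E
```

```text
11.15 [ 478.63551458 -143.00622164  142.52638765] [-3.10752473 -0.45508652  0.00645977] 85.23037050912758 [-1.41945719 -2.11560917 -0.81951634]
```

View pics/w9.png

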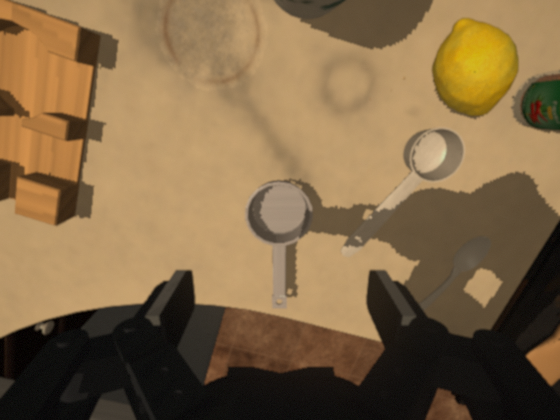

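```bash
python3 - <<'E'
from h import *
c=ld('w9')
seg(c,(280,213.5),(280,306),21,20)
seg(c,(435,154),(349,249),23,22)
print(c['tvec'],ray(c,280,210))
E
```

```text
A [ 478.4 -141.6   21. ] B [ 386.7 -169.1   20. ] L 95.7 dir deg B->A 16.7
A [ 564.1 -247.3   23. ] B [ 464.2 -211.    22. ] L 106.3 dir deg B->A -20.0
[-273.3206951   390.75055086  415.18973704] (array([ 559.38148071, -117.78672118,  270.16913307]), array([-0.29726257, -0.08736576, -0.95081338]))
```

servo_tool(deltas=[[[0,0.02,-0.9,0,0,0],[0,0,-1,0,0,0],[0,0,-1,0,0,0],[0,0,-0.7,0,0,0],[0,0,-0.4,0,0,0],[0,0,-0.2,0,0,0],[0,0,0,0,0,0]]])

```text
time_s: 12.02
tcp_pos: [480.4, -140.7, 20.0]
orientation: [-3.108, -0.456, -0.0]
ft_force: [-0.1, 0.0, 0.4]
opening: 85.2
```

servo_tool(deltas=[[[0,0,0,0,0,0],[0,0,0,0,0,0],[0,0,0,0,0,0],[0,0,0,0,0,0],[0,0,0,0,0,0]]], fingers=255)

```text
time_s: 12.65
tcp_pos: [480.9, -141.2, 21.7]
orientation: [3.108, 0.455, 0.002]
ft_force: [-3.1, 2.9, 7.9]
opening: 55.2
```

```bash
python3 - <<'E'
from h import *
c=snap('wrist','w10.png'); s=r.state(); print(s['time_s'],s['tcp_pos'],s['orientation'],s['opening'],s['ft_force'])
E
```

```text
12.7 [ 480.85573453 -141.23905421   21.71318988] [3.10796209e+00 4.55434487e-01 1.56170565e-03] 54.8841739328426 [-2.01242085  2.63831565  8.73314326]
```

View pics/w10.png

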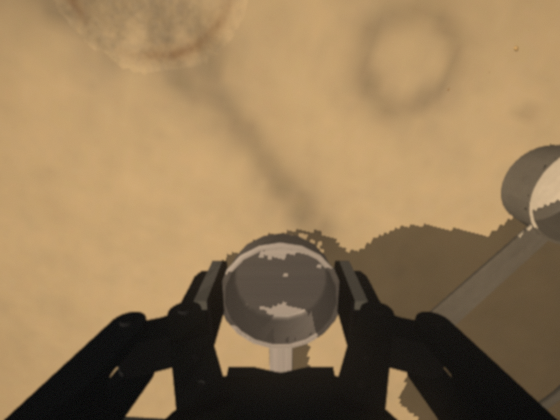

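servo_tool(deltas=[[[0,0,0.4,0,0,0],[0,0,0.8,0,0,0],[0,0.2,1,0,0,0],[0.15,0.8,0.8,0,0,-0.4],[0.25,1,0,0,0,-0.4],[0.25,1,0,0,0,-0.4],[0.25,1,0,0,0,-0.4],[0.25,1,0,0,0,-0.4],[0.25,1,0,0,0,-0.4],[0.2,0.9,0,0,0,-0.4],[0.05,0.5,0,0,0,-0.3],[0,0,0,0,0,0]]])

```text
time_s: 14.2
tcp_pos: [529.7, 81.8, 110.5]
orientation: [3.141, -0.049, 0.001]
ft_force: [0.9, -0.8, -0.6]
opening: 54.8
```

```bash
python3 - <<'E'
from h import *
c=snap('wrist','w11.png'); s=r.state(); print(s['time_s'],s['tcp_pos'],s['orientation'],s['opening'],s['ft_force'])
E
```

```text
14.25 [529.60859974  81.11759819 110.33471369] [ 3.14081779e+00 -4.99680813e-02  8.04218493e-04] 55.06276999082003 [-0.27814232  0.18508168 -0.0371142 ]
```

View pics/w11.png

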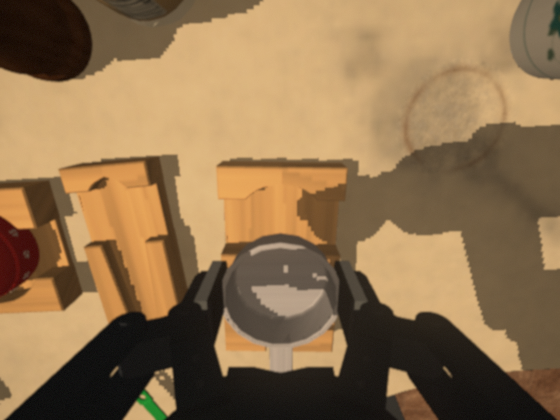

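```bash
python3 - <<'E'
from h import *
c=ld('w11')
print(pl(c,281,290,110),pl(c,281,350,110))
a,b=pl(c,218.5,165.5,26),pl(c,346.5,167,26); m=(a+b)/2;d=a-b;e=np.array([d[1],-d[0],0])/np.linalg.norm(d);print(a,b,np.linalg.norm(d),'well',m-e*46,np.degrees(np.arctan2(e[1],e[0])))
E
```

```text
[530.58723752  82.23769154 110.        ] [494.75752508  83.33944419 110.        ]
[577.62042019 124.23995677  26.        ] [573.76772725  35.02261048  26.        ] 89.30049339856744 well [529.73690402  81.61586253  26.        ] -2.47268041849406
```

servo_tool(deltas=[[[0,0.02,-0.6,0,0,0],[0,0,-0.8,0,0,0],[0,0,-0.6,0,0,0],[0,0,-0.4,0,0,0],[0,0,-0.3,0,0,0],[0,0,-0.1,0,0,0],[0,0,0,0,0,0]]])

```text
time_s: 15.12
tcp_pos: [530.2, 81.7, 26.3]
orientation: [-3.141, 0.052, -0.002]
ft_force: [0.5, 0.7, -0.6]
opening: 54.9
```

servo_tool(deltas=[[[0,0,0,0,0,0],[0,0,0,0,0,0],[0,0,0,0,0,0],[0,0,0.7,0,0,0],[0,0,1,0,0,0],[0,0,1,0,0,0],[0,-0.3,1,0,0,0],[0,0,0,0,0,0]]], fingers=0)

```text
time_s: 16.12
tcp_pos: [532.1, 72.4, 140.0]
orientation: [-3.141, 0.053, -0.011]
ft_force: [0.4, 0.3, -0.3]
opening: 85.3
```

```bash
python3 - <<'E'
from h import *
c=snap('wrist','w12.png'); s=r.state(); print(s['time_s'],s['tcp_pos'],s['orientation'],s['opening'],s['ft_force'])
E
```

```text
16.175 [530.5795175   72.57995972 138.04782095] [-3.14091986  0.0532746  -0.00484363] 85.53220333681477 [ 0.44176559 -0.61387571  0.02827173]
```

View pics/w12.png

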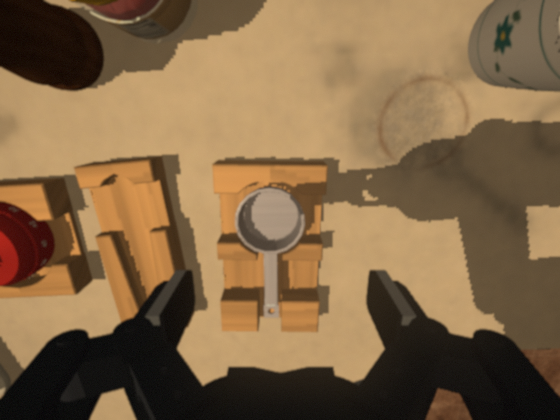

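servo_tool(deltas=[[[0,-0.8,0.2,0,0,0],[-0.05,-1,0,0,0,-0.3],[-0.05,-1,0,0,0,-0.3],[-0.05,-1,0,0,0,-0.3],[-0.05,-1,0,0,0,-0.3],[-0.05,-1,0,0,0,-0.3],[-0.05,-1,0,0,0,-0.3],[-0.05,-1,0,0,0,-0.3],[-0.05,-1,0,0,0,-0.3],[-0.1,-0.8,0,0,0,-0.3],[-0.1,-0.5,0,0,0,-0.3],[0,0,0,0,0,0]]])

```text
time_s: 17.68
tcp_pos: [510.9, -230.5, 141.7]
orientation: [-3.093, 0.545, 0.003]
ft_force: [0.9, 0.6, 0.4]
opening: 85.7
```

```bash
python3 - <<'E'
from h import *
c=ld('w12')
print('cup');seg(c,(270.5,220.5),(271,313),25,24)
c=snap('wrist','w13.png'); s=r.state(); print(s['time_s'],s['tcp_pos'],s['orientation'],s['opening'],s['ft_force'])
E
```

```text
cup
A [527.8  81.7  25. ] B [434.6  85.4  24. ] L 93.3 dir deg B->A -2.3
17.725 [ 511.02692944 -229.81043126  141.91120737] [-3.09287260e+00  5.43815746e-01  2.59505716e-03] 85.4170852363096 [-0.16686381 -0.83302754  0.24090929]
```

View pics/w13.png

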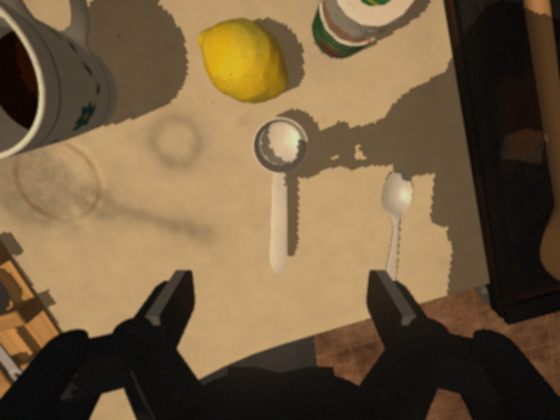

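```bash
python3 - <<'E'
from h import *
c=ld('w13')
a=cv2.imread('pics/w13.png')
cv2.imwrite('pics/w13a.png',cv2.resize(a[110:290,240:430],None,fx=3.3,fy=3.3,interpolation=cv2.INTER_CUBIC))
A,B=seg(c,(280,146),(278,272),23,22); e=(A-B)/np.linalg.norm(A-B); print('grasp from A',A-56*e,'from B',B+56*e)
A,B=seg(c,(399.5,173),(391,278),6,5)
E
```

```text
A [ 563.6 -248.2   23. ] B [ 457.4 -207.5   22. ] L 113.7 dir deg B->A -21.0
grasp from A [ 511.27951162 -228.17005091   22.50764732] from B [ 509.65505187 -227.54785547   22.49235268]
A [ 504.3 -337.7    6. ] B [ 403.8 -306.6    5. ] L 105.2 dir deg B->A -17.2
```

View pics/w13a.png

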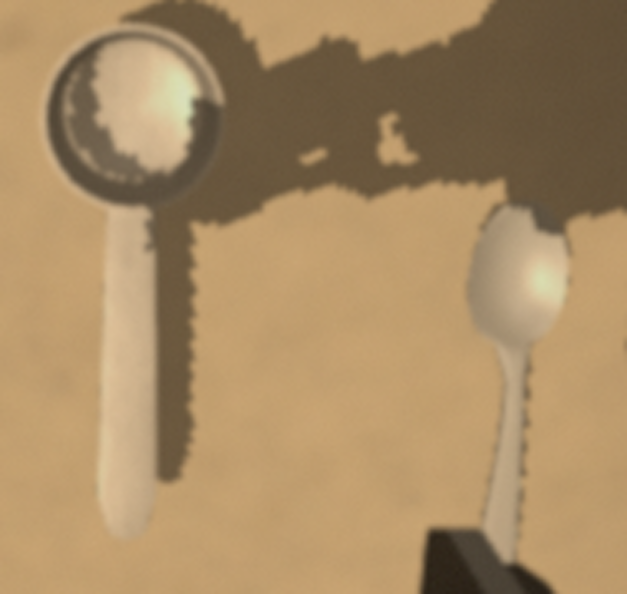

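servo_tool(deltas=[[[0,0.06,-0.8,0,0,-0.17],[0,0,-1,0,0,0],[0,0,-1,0,0,0],[0,0,-0.6,0,0,0],[0,0,-0.4,0,0,0],[0,0,-0.13,0,0,0],[0,0,0,0,0,0]]])

```text
time_s: 18.6
tcp_pos: [512.1, -228.8, 25.5]
orientation: [3.089, -0.571, 0.002]
ft_force: [-0.1, -0.4, 0.2]
opening: 85.4
```

servo_tool(deltas=[[[0,0,0,0,0,0],[0,0,0,0,0,0],[0,0,0,0,0,0],[0,0,0,0,0,0],[0,0,0,0,0,0],[0,0,0,0,0,0],[0,0,0,0,0,0]]], fingers=255)

```text
time_s: 19.48
tcp_pos: [511.5, -228.6, 25.0]
orientation: [3.089, -0.571, -0.0]
ft_force: [-1.1, 0.4, 1.4]
opening: 11.4
```

```bash
python3 - <<'E'
from h import *
c=ld('w13')
f=lambda x,y,z:pl(c,x/3.3+240,y/3.3+110,z).round(1)
print('spoon tip',f(515,204,6),'bowl mid',f(517,277,4),'neckstart',f(512,348,7),f(503,500,10))
c=snap('wrist','w14.png'); s=r.state(); print(s['time_s'],s['tcp_pos'],s['orientation'],s['opening'],s['ft_force'])
E
```

```text
spoon tip [ 506.4 -335.1    6. ] bowl mid [ 485.8 -331.6    4. ] neckstart [ 467.6 -324.9    7. ] [ 424.4 -311.1   10. ]
19.525 [ 511.5654576  -228.57903479   25.06002825] [ 3.08927595e+00 -5.70776501e-01 -8.96244684e-05] 11.172285668555196 [-1.93250511  0.99369226  0.48936611]
```

View pics/w14.png

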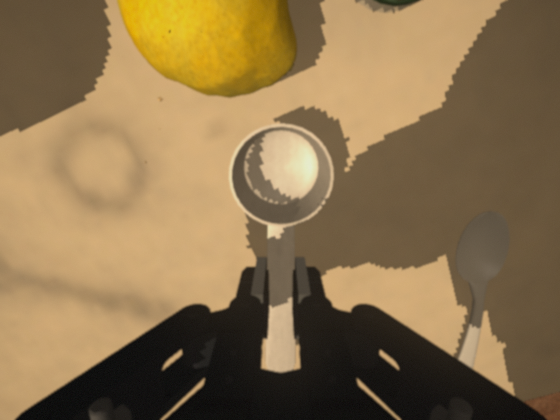

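servo_tool(deltas=[[[0,0,0.3,0,0,0],[0,0,0.7,0,0,0],[0,0.2,1,0,0,0],[0,0.8,1,0,0,0.3],[-0.1,1,0.5,0,0,0.3],[-0.2,1,0,0,0,0.3],[-0.2,1,0,0,0,0.3],[-0.2,1,0,0,0,0.3],[-0.2,1,0,0,0,0.3],[-0.2,1,0,0,0,0.3],[-0.2,1,0,0,0,0.3],[0,1,0,0,0,0.3]]])

```text
time_s: 21.02
tcp_pos: [472.1, 42.5, 130.4]
orientation: [-3.139, 0.128, -0.001]
ft_force: [0.9, -0.2, -0.2]
opening: 11.0
```

servo_tool(deltas=[[[0,0.8,0,0,0,0.3],[0,0.4,0,0,0,0.3],[0,0.1,0,0,0,0.1],[0,0,0,0,0,0]]])

```text
time_s: 21.52
tcp_pos: [472.6, 80.1, 130.0]
orientation: [3.141, -0.015, 0.0]
ft_force: [-0.5, -0.7, -0.5]
opening: 11.0
```

```bash
python3 - <<'E'
from h import *
c=ld('w14')
print('scoop rim then',pl(c,281,175,23),'spoon',pl(c,482,248,4),pl(c,488.5,211,6))
c=snap('wrist','w15.png'); s=r.state(); print(s['time_s'],s['tcp_pos'],s['orientation'],s['opening'],s['ft_force'])
E
```

```text
scoop rim then [ 564.28402872 -248.00669499   23.        ] spoon [ 485.69906935 -332.48779357    4.        ] [ 506.58218491 -337.76970064    6.        ]
21.575 [472.66637448  79.87487511 130.01358415] [ 3.14120319e+00 -1.57456386e-02  4.16446474e-05] 11.0069335975873 [ 0.12638537 -0.37592808 -0.66207566]
```

View pics/w15.png

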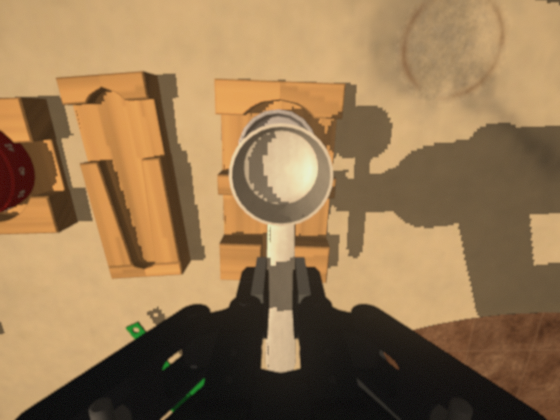

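```bash
python3 - <<'E'
from h import *
c=ld('w15')
print('scoop rim',pl(c,281,174.3,128))
a,b=pl(c,215,79.5,26),pl(c,350,84,26); m=(a+b)/2;d=a-b;e=np.array([d[1],-d[0],0])/np.linalg.norm(d);print(np.linalg.norm(d),'well',m-e*46)
E
```

```text
scoop rim [529.46114997  79.96700285 128.        ]
94.59570613933178 well [528.64379451  80.06654006  26.        ]
```

servo_tool(deltas=[[[-0.03,0.13,-0.4,0,0,-0.27],[0,0,-0.7,0,0,0],[0,0,-0.8,0,0,0],[0,0,-0.5,0,0,0],[0,0,-0.2,0,0,0],[0,0,0,0,0,0]]])

```text
time_s: 22.32
tcp_pos: [471.6, 84.2, 51.7]
orientation: [3.141, -0.06, -0.001]
ft_force: [-0.2, 0.5, -0.8]
opening: 11.4
```

```bash
python3 - <<'E'
from h import *
c=snap('wrist','w16.png'); s=r.state(); print(s['time_s'],s['tcp_pos'],s['orientation'],s['opening'],s['ft_force'])
E
```

```text
22.375 [472.14410808  84.3144458   52.30788358] [-3.14097621e+00  5.95521122e-02 -1.06362160e-03] 11.494315342468063 [-0.07238744 -0.42288272 -0.37464495]
```

View pics/w16.png

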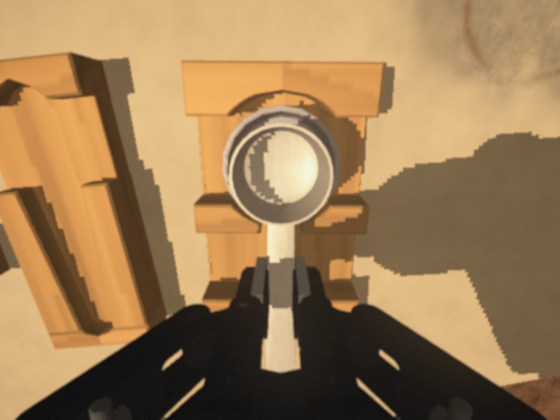

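servo_tool(deltas=[[[0,0,-0.3,0,0,0],[0,0,-0.25,0,0,0],[0,0,-0.1,0,0,0],[0,0,0,0,0,0]]])

```text
time_s: 22.88
tcp_pos: [471.4, 84.4, 32.1]
orientation: [-3.141, 0.059, 0.001]
ft_force: [-0.0, -1.2, -0.9]
opening: 10.8
```

```bash
python3 - <<'E'
from h import *
c=snap('wrist','w17.png'); s=r.state(); print(s['time_s'],s['tcp_pos'],s['orientation'],s['opening'],s['ft_force'])
E
```

```text
22.925 [471.59533336  84.36217983  32.26105294] [ 3.14103550e+00 -5.90773016e-02 -2.28231763e-04] 11.3023231883639 [-0.46376478 -0.42470328 -0.37863229]
```

View pics/w17.png

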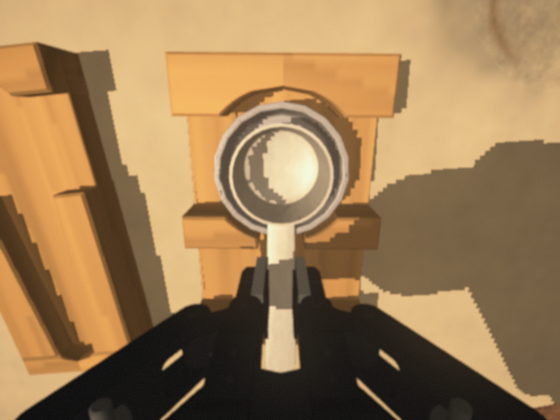

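servo_tool(deltas=[[[0,0,0,0,0,0],[0,0,0,0,0,0],[0,0,0,0,0,0],[0,0,0,0,0,0],[0,0,0.8,0,0,0],[0,0,1,0,0,0],[0,0,1,0,0,0],[0,-0.3,0.8,0,0,0],[0,0,0,0,0,0]]], fingers=0)

```text
time_s: 24.05
tcp_pos: [473.7, 75.2, 142.7]
orientation: [-3.141, 0.06, -0.009]
ft_force: [-0.3, -0.1, -0.7]
opening: 85.5
```

```bash
python3 - <<'E'
from h import *
c=snap('wrist','w18.png'); s=r.state(); print(s['time_s'],s['tcp_pos'],s['orientation'],s['opening'],s['ft_force'])
E
```

```text
24.1 [472.32804702  75.33204207 141.10285571] [-3.14078026  0.05992401 -0.00339152] 85.41692787215658 [ 0.1133553  -0.22794103 -0.0413228 ]
```

View pics/w18.png

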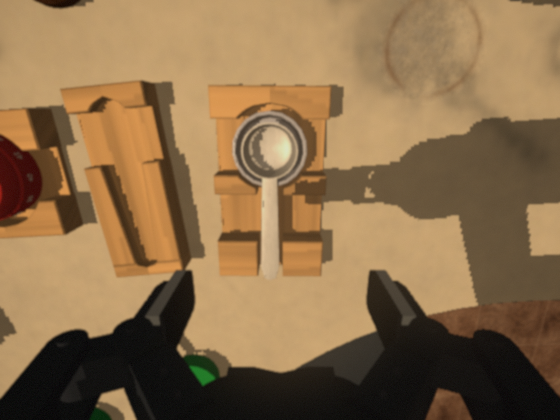

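servo_tool(deltas=[[[0,-0.7,0.2,0,0,0],[0.05,-1,0,0,0,-0.2],[0.05,-1,0,0,0,-0.2],[0.05,-1,0,0,0,-0.2],[0.05,-1,0,0,0,-0.2],[0.05,-1,0,0,0,-0.2],[0.05,-1,0,0,0,-0.2],[0.05,-1,0,0,0,-0.2],[0.05,-1,0,0,0,-0.2],[0.05,-1,0,0,0,-0.2],[0,-1,0,0,0,-0.2],[0,-1,0,0,0,-0.2]]])

```text
time_s: 25.6
tcp_pos: [484.2, -275.5, 144.1]
orientation: [-3.111, 0.421, 0.005]
ft_force: [-0.1, 0.7, 0.1]
opening: 85.6
```

servo_tool(deltas=[[[0,-0.9,-0.2,0,0,-0.2],[0,-0.7,-0.5,0,0,0],[0,-0.2,-0.3,0,0,0],[0,0,0,0,0,0]]])

```text
time_s: 26.1
tcp_pos: [483.9, -328.3, 114.0]
orientation: [-3.106, 0.453, 0.006]
ft_force: [0.3, 0.6, -0.4]
opening: 85.1
```

```bash
python3 - <<'E'
from h import *
c=snap('wrist','w19.png'); s=r.state(); print(s['time_s'],s['tcp_pos'],s['orientation'],s['opening'],s['ft_force'])
E
```

```text
26.15 [ 484.50507972 -328.33432638  115.04431624] [-3.10684292  0.45177713  0.00386254] 85.51995315111027 [ 0.14599399 -0.06307806 -0.05829408]
```

View pics/w19.png

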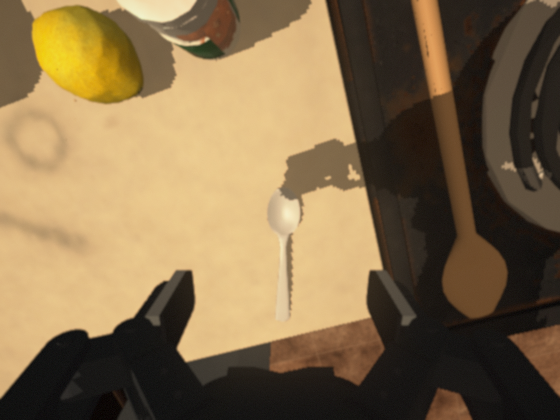

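```bash
python3 - <<'E'
from h import *
c=ld('w19')
A,B=seg(c,(285,189.5),(282.5,319),6,4); e=(A-B)/np.linalg.norm((A-B)); print(A-23*e,B+107*e)
print(pl(c,284,212,3))
A,B=seg(c,(284.5,212),(282.5,319),4,4)
E
```

```text
A [ 504.9 -337.1    6. ] B [ 385.4 -299.7    4. ] L 125.2 dir deg B->A -17.4
[ 482.94845246 -330.22515492    5.63259662] [ 487.52617775 -331.65690895    5.70922444]
[ 486.0154959  -330.74211033    3.        ]
A [ 486.2 -331.2    4. ] B [ 385.4 -299.7    4. ] L 105.6 dir deg B->A -17.4
```

servo_tool(deltas=[[[0.04,-0.09,-0.6,0,0,-0.15],[0,0,-0.8,0,0,0],[0,0,-0.8,0,0,0],[0,0,-0.5,0,0,0],[0,0,-0.3,0,0,0],[0,0,-0.1,0,0,0],[0,0,0,0,0,0]]], fingers=90)

```text
time_s: 27.02
tcp_pos: [486.8, -332.6, 23.9]
orientation: [3.105, -0.477, 0.001]
ft_force: [-0.4, -0.7, 0.1]
opening: 55.1
```

```bash
python3 - <<'E'
from h import *
c=snap('wrist','w20.png'); s=r.state(); print(s['time_s'],s['tcp_pos'],s['orientation'],s['opening'],s['ft_force'])
E
```

```text
27.075 [ 486.95926456 -332.83754749   24.27009557] [ 3.10441877e+00 -4.76739004e-01  2.06023781e-03] 55.01106118726383 [ 0.61344341 -0.39161508 -0.3802889 ]
```

View pics/w20.png

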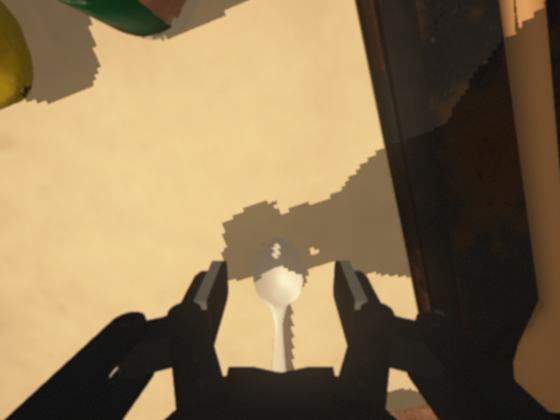

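servo_tool(deltas=[[[-0.02,0.03,-0.08,0,0,0],[0,0,0,0,0,0]]])

```text
time_s: 27.32
tcp_pos: [485.8, -331.4, 21.3]
orientation: [3.105, -0.477, 0.0]
ft_force: [0.3, 0.8, -0.5]
opening: 55.4
```

servo_tool(deltas=[[[0,0,0,0,0,0],[0,0,0,0,0,0],[0,0,0,0,0,0],[0,0,0,0,0,0],[0,0,0,0,0,0]]], fingers=255)

```text
time_s: 27.95
tcp_pos: [486.0, -331.6, 21.6]
orientation: [3.105, -0.477, 0.0]
ft_force: [-1.5, 1.1, 4.5]
opening: 22.2
```

servo_tool(deltas=[[[0,0,0.2,0,0,0],[0,0,0.5,0,0,0],[0,0,0.8,0,0,0],[0,0,0.8,0,0,0],[0,0,0,0,0,0]]])

```text
time_s: 28.58
tcp_pos: [487.7, -333.1, 93.3]
orientation: [3.102, -0.476, 0.009]
ft_force: [0.6, 0.2, 1.0]
opening: 22.5
```

```bash
python3 - <<'E'
from h import *
c=snap('wrist','w21.png'); s=r.state(); print(s['time_s'],s['tcp_pos'],s['orientation'],s['opening'],s['ft_force'])
snap('side','s21.png')
a=cv2.imread('pics/s21.png');cv2.imwrite('pics/s21a.png',cv2.resize(a[200:360,220:440],None,fx=3.5,fy=3.5,interpolation=cv2.INTER_CUBIC))
E
```

```text
28.625 [ 486.64908356 -332.187715     91.54046525] [ 3.10349917 -0.47646783  0.00436524] 22.453004291642408 [-0.23965426  0.26019846 -0.478173  ]
```

View pics/w21.png

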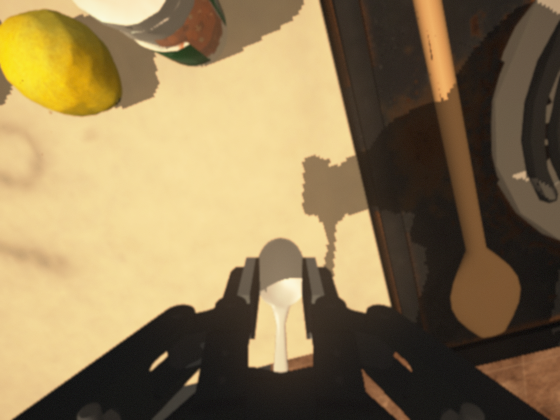

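View pics/s21a.png

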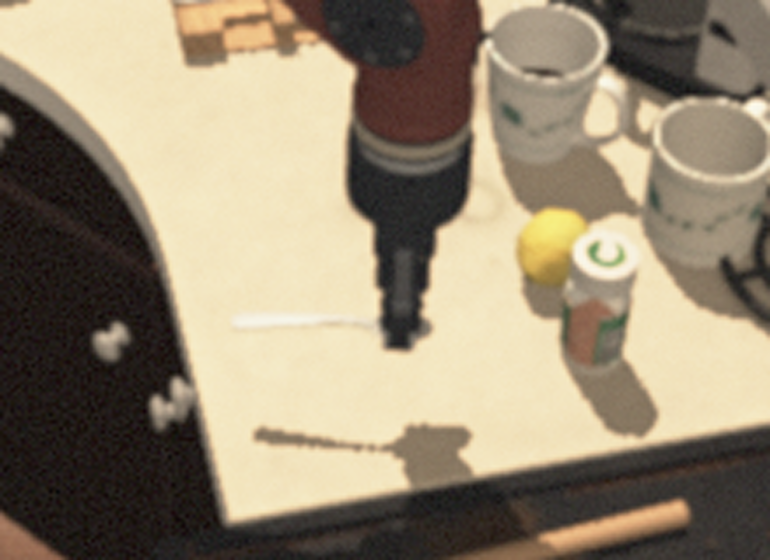

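servo_tool(deltas=[[[0,0.3,0.8,0,0,0],[0,0.8,0.6,0,0,0.2],[0.1,1,0,0,0,0.2],[0.1,1,0,0,0,0.2],[0.1,1,0,0,0,0.2],[0.1,1,0,0,0,0.2],[0.1,1,0,0,0,0.2],[0.1,1,0,0,0,0.2],[0.1,1,0,0,0,0.2],[0.1,1,0,0,0,0.2],[0.1,1,0,0,0,0.2],[0.1,1,0,0,0,0.2]]])

```text
time_s: 30.18
tcp_pos: [514.6, 2.7, 130.5]
orientation: [-3.139, 0.116, 0.005]
ft_force: [0.5, 0.5, 0.3]
opening: 22.1
```

servo_tool(deltas=[[[0.1,1,0,0,0,0.2],[0.1,1,0,0,0,0.2],[0.1,1,0,0,0,0.2],[0.1,1,0,0,0,0.2],[0.1,1,0,0,0,0.2],[0.1,0.8,0,0,0,0.2],[0.1,0.4,0,0,0,0],[0.1,0.2,0,0,0,0],[0,0,0,0,0,0]]])

```text
time_s: 31.3
tcp_pos: [539.8, 193.2, 131.7]
orientation: [3.14, 0.08, -0.001]
ft_force: [-0.2, -0.4, -0.1]
opening: 22.5
```

```bash
python3 - <<'E'
from h import *
c=snap('wrist','w22.png'); s=r.state(); print(s['time_s'],s['tcp_pos'],s['orientation'],s['opening'],s['ft_force'])
E
```

```text
31.35 [539.74245722 192.94288987 131.79808251] [ 3.14011338e+00  7.98521576e-02 -9.46867094e-04] 21.906496996321955 [-0.04060457  0.60938066  0.22978258]
```

View pics/w22.png

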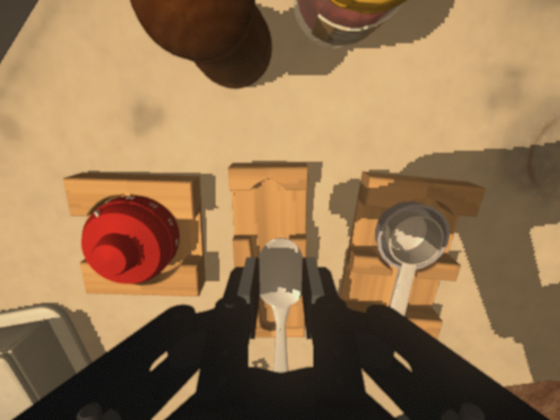

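```bash
python3 - <<'E'
from h import *
c=ld('w22')
print('tip',pl(c,281,239.5,116),pl(c,281,365,114))
a=pl(c,229.5,166,26);b=pl(c,307.5,164,26);print(a,b,np.linalg.norm(a-b));m=(a+b)/2;d=a-b;e=np.array([d[1],-d[0],0])/np.linalg.norm(d);print('origin',m-38*e,np.degrees(np.arctan2(e[1],e[0])))
E
```

```text
tip [560.39032429 194.63816547 116.        ] [477.55587288 190.34981955 114.        ]
[580.22507417 235.0783103   26.        ] [584.80854447 175.38033773  26.        ] 59.87366808151652
origin [544.62831792 202.32033453  26.        ] 4.390422167544133
```

servo_tool(deltas=[[[0.15,0.31,-0.4,0,0,0.1],[0,0,-0.8,0,0,0],[0,0,-0.8,0,0,0],[0,0,-0.4,0,0,0],[0,0,-0.1,0,0,0],[0,0,0,0,0,0]]])

```text
time_s: 32.1
tcp_pos: [544.8, 202.9, 57.5]
orientation: [-3.14, -0.097, -0.001]
ft_force: [0.7, -0.3, 0.7]
opening: 21.7
```

```bash
python3 - <<'E'
from h import *
c=snap('wrist','w23.png'); s=r.state(); print(s['time_s'],s['tcp_pos'],s['orientation'],s['opening'],s['ft_force'])
E
```

```text
32.15 [545.10256556 203.00791729  57.92173778] [-3.13973692e+00 -9.70274201e-02 -2.52223885e-03] 21.818897499318723 [-0.6665277  -0.24360872  0.64447749]
```

View pics/w23.png

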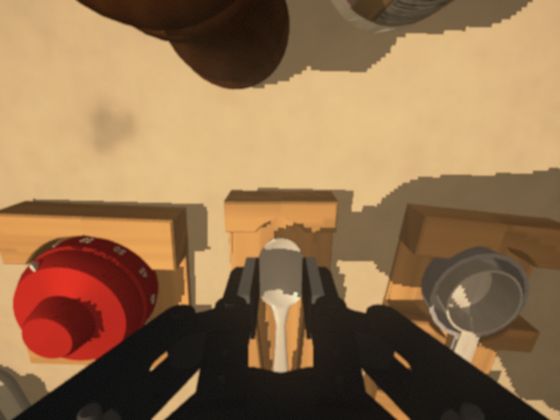

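servo_tool(deltas=[[[0,0,-0.3,0,0,0],[0,0,-0.26,0,0,0],[0,0,-0.1,0,0,0],[0,0,0,0,0,0]]])

```text
time_s: 32.65
tcp_pos: [544.2, 202.8, 37.0]
orientation: [3.14, 0.097, -0.001]
ft_force: [-0.2, 0.6, -0.5]
opening: 21.9
```

```bash
python3 - <<'E'
from h import *
c=snap('wrist','w24.png'); s=r.state(); print(s['time_s'],s['tcp_pos'],s['orientation'],s['opening'],s['ft_force'])
E
```

```text
32.7 [544.31235188 202.85001479  37.17722499] [-3.14005201e+00 -9.71388551e-02 -8.64812447e-05] 22.353244122594614 [-0.07458524  0.05644122 -0.95887567]
```

View pics/w24.png

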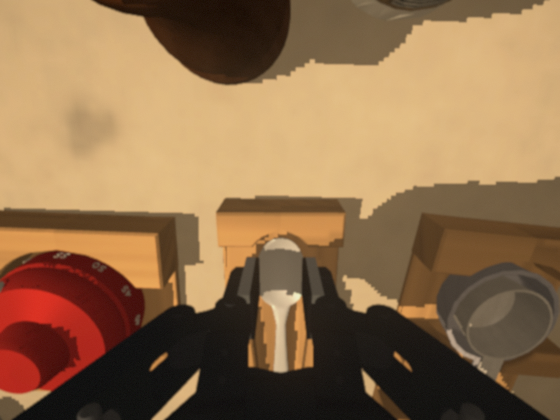

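servo_tool(deltas=[[[0,0,0,0,0,0],[0,0,0,0,0,0],[0,0,0,0,0,0],[0,0,0.4,0,0,0],[0,0,1,0,0,0],[0,0,1,0,0,0],[0,0,1,0,0,0],[0,0,1,0,0,0],[-0.5,0,0.5,0,0,0],[-0.8,0,0,0,0,0],[0,0,0,0,0,0]]], fingers=125)

```text
time_s: 34.08
tcp_pos: [504.3, 203.0, 185.1]
orientation: [-3.14, -0.098, -0.001]
ft_force: [-0.5, -0.8, -0.1]
opening: 43.5
```

```bash
python3 - <<'E'
from h import *
c=snap('wrist','w25.png'); s=r.state(); print(s['time_s'],s['tcp_pos'],s['orientation'],s['opening'],s['ft_force'])
E
```

```text
34.125 [505.24746508 202.95532254 185.02287222] [-3.13984438e+00 -9.78685569e-02 -2.18287286e-03] 43.519942104052355 [ 0.25600833 -0.28668769 -1.03939276]
```

View pics/w25.png

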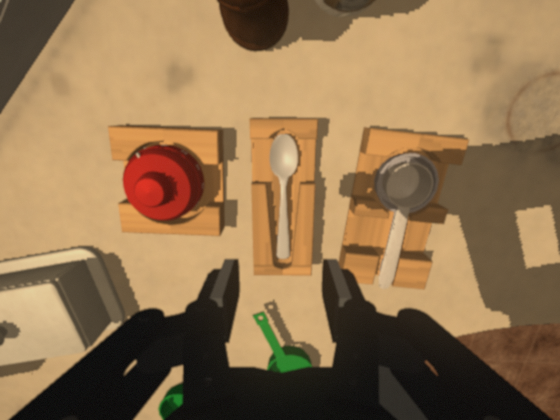

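```bash
python3 - <<'E'
from h import *
a=cv2.imread('pics/w25.png')
cv2.imwrite('pics/w25a.png',cv2.resize(a[105:295,235:475],None,fx=3.3,fy=3.1,interpolation=cv2.INTER_CUBIC))
snap('side','s25.png')
a=cv2.imread('pics/s25.png');cv2.imwrite('pics/s25a.png',cv2.resize(a[130:225,240:345],None,fx=6,fy=6,interpolation=cv2.INTER_CUBIC))
E
```

```text
(no output)
```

View pics/w25a.png

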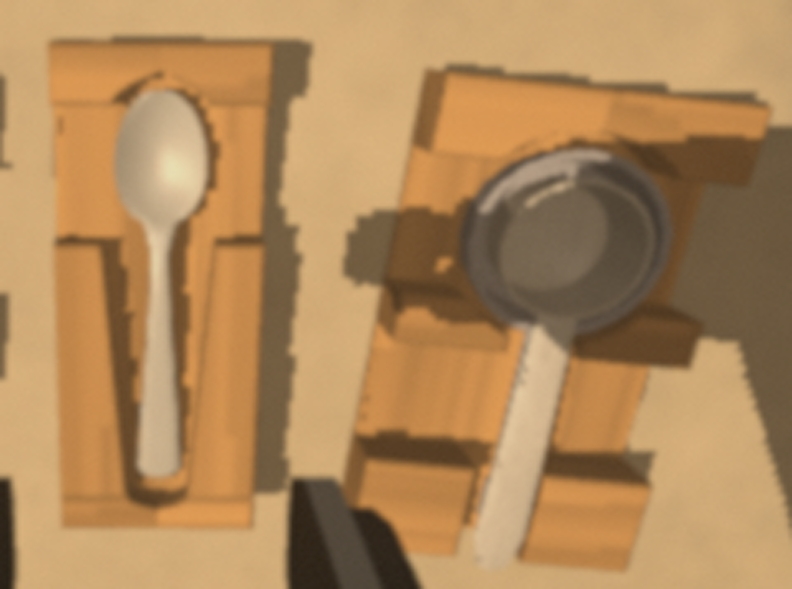

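View pics/s25a.png

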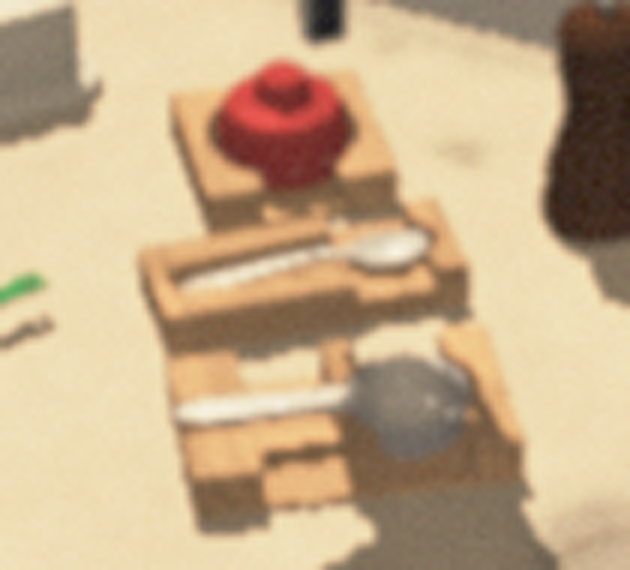

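```bash
python3 - <<'E'
from h import *
a=cv2.imread('pics/w18.png')
cv2.imwrite('pics/w18a.png',cv2.resize(a[95:285,200:340],None,fx=4,fy=3.1,interpolation=cv2.INTER_CUBIC))
c=ld('w25');f=lambda x,y,z:pl(c,x/3.3+235,y/3.1+105,z).round(1)
print('spoon tip',f(162,90,21),'mid',f(162,158,18),'end',f(158,476,19))
print('cup rim',f(566,243,25),'scoop rim',f(578,250,29),'scoop end',f(495,566,28))
P=pl(c,162/3.3+235,90/3.1+105,21)
E
```

```text
spoon tip [566.8 204.1  21. ] mid [546.1 202.7  18. ] end [437.1 196.8  19. ]
cup rim [528.2  83.   25. ] scoop rim [527.1  80.9  29. ] scoop end [414.   85.2  28. ]
```

View pics/w18a.png

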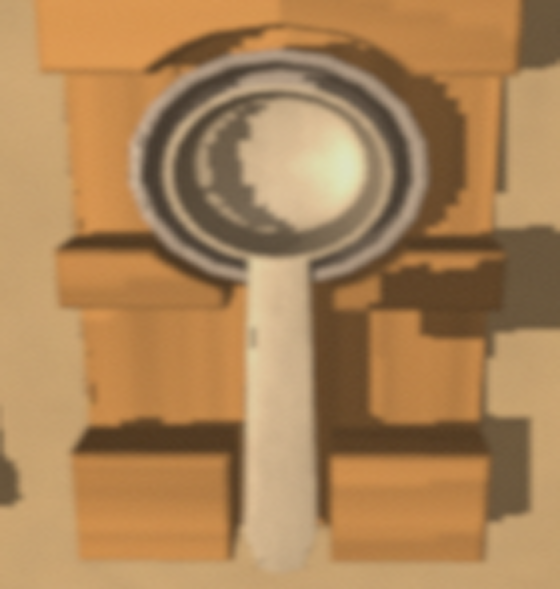

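```bash
python3 - <<'E'
from h import *
a=ld('w18');b=ld('w25')
def tri(pa,pb):
    o1,d1=ray(a,*pa);o2,d2=ray(b,*pb)
    t=np.linalg.lstsq(np.c_[d1,-d2],o2-o1,rcond=None)[0];P=o1+d1*t[0];Q=o2+d2*t[1];return ((P+Q)/2).round(1),np.linalg.norm(P-Q).round(1)
print('scoop rim',tri((269.5,151.1),(410.2,185.6)),'end',tri((269.75,278.2),(385,287.6)))
print('cup rim',tri((200+278/4,95+165/3.1),(235+566/3.3,105+243/3.1)))
print('knob',pl(b,150,187,62))
E
```

```text
scoop rim (array([527.8,  82.3,  32.1]), np.float64(0.1)) end (array([417.2,  87.5,  33.4]), np.float64(0.1))
cup rim (array([528.6,  82.6,  24.2]), np.float64(1.0))
knob [519.17353332 314.98020498  62.        ]
```

```bash
python3 - <<'E'
from h import *
print(r.close_job()); s=r.state(); print(s['time_s'],s['ft_force'])
E
```

```text
the job is handed in; nothing more can be done
None
the job is handed in; nothing more can be done
```

I placed all four things in their inserts and handed the job in at about 34 s of the 99 s allowed. No verdict was reported.

Last camera measurements before handing in:

| Item | Measured against its place | Limit |
|---|---|---|
| Timer | about 2–6 mm from the pocket centre (two views gave 3 and 6 mm) | 12 mm |
| Teaspoon | bowl about 1–3 mm from the recess centre, lying along the recess | 12 mm |
| Measuring cup | about 1 mm from the well centre, handle in the slot | 12 mm |
| Scoop | bowl about 1 mm from the cup's axis, handle lying over the cup's handle | 16–18 mm |

- **Scoop height:** this check disagreed a little. Triangulating two views put the scoop 2–4 mm higher than it should sit (scoop 3–3.5 mm above the cup, plus about 3 mm). That is still inside the limit, and the rim and handle end came out about level. I take it mostly as measuring error, but I did not confirm it with another view.
- **Depth of the others:** I judged the timer, spoon and cup as fully down from the gripper height at release and from the pictures, not from a separate height measurement.
- **Mug and shaker:** I never touched the mugs or the shaker, and none had been knocked over in the pictures taken along the way. I did not measure their final positions. After the last release the gripper was clear of everything.

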